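# Turn the lazy susan to bring the open canister to the front and shut its lid

### The job

One of the three matching white canisters on the wooden lazy susan was left with its lid standing open. Push the lazy susan round by its scalloped rim until that canister stands straight at the front, on the side nearest the worktop's front edge, let it come to rest there, and only then push the canister's lid fully shut with the fingertips. Do not push against the other jars on it, lift nothing, and leave the things round about where they are.

Things in the scene. Friction and masses are not known exactly. Their poses are not given: they have to be found in the camera images.
- susan_foot: fixed round foot of the lazy susan, 224 mm across, 18 mm high; its origin is on the worktop on the turning axis; its axes are parallel to the world's (x ahead of the robot, -x is front).
- susan: the wooden top of the lazy susan; origin on its turning axis at its underside, z up, its -x axis points to the open canister (so its yaw is 0 when that stands straight at the front). A disc of 296 mm diameter from 24 to 44 mm above the worktop; the jars stand on it within 125 mm of the axis, inside an 8 mm high lip. It turns without stops, a stiff bearing holds it where it is left, about 1.3 N at the rim turns it.
- rim_petal (a point): top centre of one of the eight round petals of the scalloped rim, the one straight outward of the open canister. Petals: upright discs of 34 mm radius, as thick as the top, centres 146 mm from the axis and 45 degrees apart, so the rim reaches out 180 mm. The gaps between them are 55 mm wide and more; a fingertip reaching below the top face there can push a petal sideways.
- canister_spot (a point): point on the lazy susan's top face, 80 mm from the axis, where the open canister's underside centre stands at the start; turns with the top.
- canister: the open white round canister, 72 mm diameter, 60 mm high without the lid, loose on the lazy susan, 0.5 kg; origin at the centre of its underside, its own -x points outward from the axis, +x to the lid's hinge (towards the axis), z up.
- canister_lid (a joint): angle of the open canister's wooden lid, rad: 0 shut, 1.57 upright, starts open at 1.6 to 1.85, stop at 1.92. It stays at whatever angle it is left; under 1 N at its edge moves it.
- lid_hinge (a point): lid hinge axis (level, across the canister's x) in its middle, on the side of the lazy susan's axis, 39 mm from the canister's middle and 62 mm above its underside. The lid is a round board of 74 mm diameter whose outer (upper) face lies 7 mm beyond the hinge axis when shut; with its thumb tab it reaches 82 mm from the hinge.
- lid_edge (a point): point on the lid's thumb tab, 79 mm from the hinge axis, turns with the lid.
- canister_b: a shut canister of the same kind, 69 mm high, loose on the lazy susan; origin at the centre of its underside, z up.
- canister_c: the other shut canister, likewise.
- shaker_0: small glass shaker with a dark cap, 37 mm diameter, 69 mm high, on the lazy susan; origin under its centre.
- shaker_1: small glass shaker with a grey cap, 37 mm diameter, 69 mm high, on the lazy susan; origin under its centre.
- jar_small: clear empty glass jar with a wide screw lid, 55 mm diameter, 70 mm high, on the lazy susan; origin under its centre.
- jar_jam: filled glass jar with a wide screw lid, 61 mm diameter, 75 mm high, on the lazy susan; origin under its centre.
- mug: stoneware mug, 98x132x89 mm, loose on the worktop to the left; origin under its centre.
- spread_tub: low oblong tub, 96x137x53 mm, loose on the worktop to the right; origin under its centre.
- teaspoon: teaspoon, 132 mm long, loose on the worktop to the right; origin under its middle.

How it is judged:
On the way, in this order (a step that is already met when the one before it is completed fails the run):
1. the open canister stands straight at the front (within 18 mm, about 13 degrees, to either side) at rest, its lid still open (x of canister in the frame of susan_foot below -0.05 m and y of canister in the frame of susan_foot between -0.018 and 0.018 m and angular speed of susan below 0.05 rad/s and value of joint canister_lid above 1.2 rad), for 0.2 s.
2. its lid is pushed shut (x of canister in the frame of susan_foot below -0.05 m and y of canister in the frame of susan_foot between -0.018 and 0.018 m and value of joint canister_lid below 0.06 rad), for 0.2 s.
At the end, for the whole second after the job is handed in: The canister that was open stands straight at the front of the lazy susan (its middle within 18 mm to either side of the line from the axis towards -x), upright, within 15 mm of its own place on the top, the lid shut to within 0.06 rad, and the lazy susan is at rest (all of step 2 and angular speed of susan below 0.05 rad/s and horizontal distance between canister and canister_spot below 0.015 m and angle between canister's own z axis and vertical below 0.05 rad and linear speed of canister below 0.02 m/s); the robot touches nothing.
It fails at once if the open canister or its lid is pushed (over 1.5 N) while it is not at the front (more than 25 mm off to the side) (contact force between any of the fingers, the arm and canister above 1.5 N and not (x of canister in the frame of susan_foot below -0.05 m and y of canister in the frame of susan_foot between -0.025 and 0.025 m)).
It fails at once if the open canister slides more than 20 mm from its place on the top, tips or is lifted (horizontal distance between canister and canister_spot above 0.02 m or angle between canister's own z axis and vertical above 0.2 rad or height (world z) of canister above 0.06 m).
It fails at once if another jar on the lazy susan is pushed by the robot (over 1.5 N) (contact force between any of the fingers, the arm and canister_b above 1.5 N or contact force between any of the fingers, the arm and canister_c above 1.5 N or contact force between any of the fingers, the arm and shaker_0 above 1.5 N or contact force between any of the fingers, the arm and shaker_1 above 1.5 N or contact force between any of the fingers, the arm and jar_small above 1.5 N or contact force between any of the fingers, the arm and jar_jam above 1.5 N).
It fails at once if another jar on the lazy susan tips, slides off or is lifted (angle between any of canister_b, canister_c, shaker_0, shaker_1, jar_small, jar_jam's own z axis and vertical above 0.3 rad or height (world z) of any of canister_b, canister_c, shaker_0, shaker_1, jar_small, jar_jam above 0.06 m or height (world z) of any of canister_b, canister_c, shaker_0, shaker_1, jar_small, jar_jam below 0.03 m).
It fails at once if a thing on the worktop round about is moved more than 30 mm (distance of any of mug, spread_tub, teaspoon from where it was at the start of the episode above 0.03 m).
It also fails if it takes over 72 s, if anything falls off the work surface, if the arm or the gripper's body presses on something with over 40 N, if the wrist force passes 120 N, or if a joint passes its speed limit or range.

### The arm

A 6-joint arm with a two-finger parallel gripper is mounted at the origin on a cart in front of the work surface, level with it; the furniture and walls round the work are solid. World frame = base frame: x ahead of the robot, y to its left, z up, the work surface at z = 0. Lengths are in m, angles in rad, forces in N, time in s.
With the tool pointing down it reaches from about 0.3 to 0.875 m from the base axis. Payload 6.4 kg.
Tool frame: the origin (TCP) lies at the very end of the fingers, on their centre line; the grasp point (between the pads) lies ctrl.grip_point_offset behind it (ctrl.grip_point_offset is the distance from the TCP to the grasp point, in m); z points along the fingers, x is the direction in which the jaws open and shut, and the axes are right-handed (so a half turn about z gives the same grasp; the last joint's range is limited). The gripper opens to 85 mm and grips with 20 to 120 N. Pads are 22 mm wide; open, the fingers measure 114 mm over their backs; the gripper's body (76 mm by 85 mm) begins 54 mm behind the grasp point. The pads swing forward as they close: fully open they stand 13 mm farther back than shut.
Start: joints at [-1.547, 0.181, 1.607, -0, 1.354, -0.206], TCP at [0.131, -0.56, 0.231] pointing down, gripper open.
Joint ranges: [-2.99, 2.99], [-0.89, 2.07], [0.3, 2.58], [-1.14, 4.28], [0, 2.63], [-3.12, 3.12]. Speed limits (rad/s): [2.57, 2.57, 3.01, 3.14, 3.14, 3.14].

### API

Orientations are given as a unit quaternion [w, x, y, z].
In Python, from bench import get_obs, viewer, workorder, ctrl gives the robot as it stands. The module is installed in compiled form; this text tells all that it offers.
- The arm moves only by the tool move_arm, never from a script. Its argument "increments" is a list of rows, each an object of numbers: "tx", "ty", "tz": the shift along the tool's x, y, z in m; "turn": the turn about the tool's z in degrees. A call has 1 to 20 rows; each row is the pose to reach, as a shift and turn from the pose commanded when the call began, along the tool's axes at that moment; what a row does not reach only later rows make up. A row lasts 1/12 s, in which the tool goes at most 41.7 mm and 7.16 degrees, less where a joint would pass 70% of its speed; a pose out of reach is approached as far as the arm can. A call with a gripper value outside its range is refused whole. "gripper" is the opening, from 0 (shut) to 1 (fully open), set as the call begins (left out, the last holds). The fingers move at their own pace and stop on an object; the grip force is fixed at half the most. Time passes only in rows, so rows that repeat a pose let the fingers close. It gives the time, the measured TCP pose, the force and the opening at its end, in the units of the state.
- get_obs(): the state, without advancing time (a new reading comes with each control period).
- viewer.camera(name): name is "scene" or "top" or "wrist"; returns (picture, depth): 384x512x3 uint8, red, green, blue; 384x512 float32, m along the optical axis (not along the pixel's ray), 0 where there is no reading.
- viewer.get_calibration(name): a dict with "intrinsics" (3x3 intrinsics, pixels), "origin" and "attitude" of the camera in the world. Camera axes: x right, y up, looking along -z (the intrinsics and any distortion apply to the point x, -y, -z); pixel columns grow to the right and rows downward; lengths in m; the calibration is good to about 2 mm. A picture is of the moment at which its call begins: read the wrist's pose just before it. get_calibration takes no time and is no camera call; for the wrist camera it gives the pose at the moment of the call.
- workorder.hand_in(): hands the job in, once; it reports no verdict.
The state is a dict: "time_s": time; "q": joint angles; "dq": joint speeds; "joint_efforts": joint torques, N m; "eef_pos": TCP position; "eef_rot": TCP orientation; "wrist_force": force on the tool from outside, world axes, zero at the start; "torque": the same for the moment, N m; "opening": opening from 0.0 (shut) to 1.0 (fully open).
Only numpy, scipy, OpenCV 4.12 (cv2) and the standard library are available. Lean on these libraries where they do the work, as an engineer would, in place of code of your own. Each camera call takes 0.05 s, during which the arm holds its last target.

## Working session

There is one attempt and no reset: what is moved stays moved. The work goes in short steps, Python scripts to look and compute and a tool call to move; the robot and the scene stay as the last step left them, time stands still between calls to the robot, and variables do not carry over. Pictures are saved under pics/ and viewed, and the job is handed in when it is done.

Besides the shell and the picture viewer there is one more tool, called after "Call:" as name([rows], argument=value, ...), one row to a line, values as JSON. move_arm: Moves the arm, as the interface text tells. Its arguments: {"type":"object","properties":{"increments":{"type":"array"},"gripper":{"type":"number"}},"required":["increments"]}

```bash
mkdir -p pics; cat > h.py <<'E'
import numpy as np, cv2
from bench import get_obs, viewer, workorder, ctrl
def snap(name,fn):
    cal=viewer.get_calibration(name)
    p,d=viewer.camera(name)
    cv2.imwrite('pics/'+fn+'.png',p[:,:,::-1]); np.savez('pics/'+fn+'.npz',p=p,d=d,K=cal['intrinsics'],o=cal['origin'],R=cal['attitude'])
    return p,d,cal
def pts(d,cal):
    from scipy.spatial.transform import Rotation as Ro
    K=np.array(cal['intrinsics']); A=np.array(cal['attitude'])
    R=A if A.shape==(3,3) else Ro.from_quat(np.r_[A[1:],A[0]]).as_matrix()
    v,u=np.mgrid[:d.shape[0],:d.shape[1]]
    x=(u-K[0,2])/K[0,0]*d; y=(v-K[1,2])/K[1,1]*d
    return np.stack([x,-y,-d],-1)@R.T+np.array(cal['origin'])
E
python3 - <<'E'
from h import *
for n in ['scene','top']:
    p,d,c=snap(n,n+'0'); print(c)
print(get_obs()); print(ctrl.grip_point_offset)
E
```

```text
{'intrinsics': array([[478.86164621,   0.        , 254.44210862],
       [  0.        , 478.86164621, 194.18778975],
       [  0.        ,   0.        ,   1.        ]]), 'origin': array([-0.10463773, -1.04737227,  1.06168039]), 'attitude': array([ 0.86178923,  0.41423598, -0.13243908, -0.26112788])}
{'intrinsics': array([[445.22993473,   0.        , 252.33975608],
       [  0.        , 445.22993473, 192.83858148],
       [  0.        ,   0.        ,   1.        ]]), 'origin': array([ 0.35359449, -0.02440123,  1.37082662]), 'attitude': array([-0.69799137, -0.05880754,  0.06824043,  0.71041746])}
{'time_s': 0.1, 'q': array([-1.54732642e+00,  1.81478401e-01,  1.60789911e+00, -1.03053258e-05,
        1.35382305e+00, -2.06262139e-01]), 'dq': array([-0.00015644, -0.00076434, -0.00203628,  0.00055762,  0.00170132,
        0.00038106]), 'joint_efforts': array([ 4.85231806e-05, -4.45874941e+01, -3.52241671e+01, -2.68401527e-04,
        4.10713779e-03, -7.89736021e-06]), 'eef_pos': array([ 0.1309601, -0.5593738,  0.230472 ]), 'eef_rot': array([-6.14776168e-04,  7.83491541e-01, -6.21401930e-01, -5.18091835e-04]), 'wrist_force': array([0.84542578, 0.31272925, 0.37897671]), 'torque': array([-0.01494735,  0.02395477, -0.01915467]), 'opening': 1.0002331108597429}
0.0187
```

View pics/scene0.png

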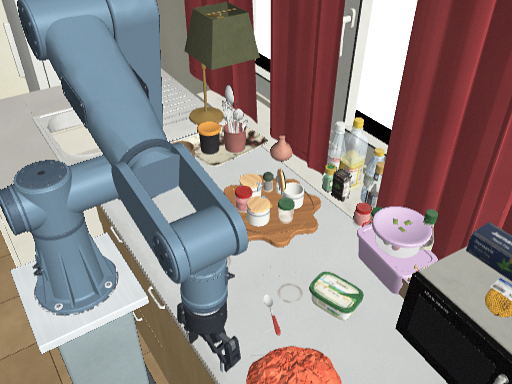

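View pics/top0.png

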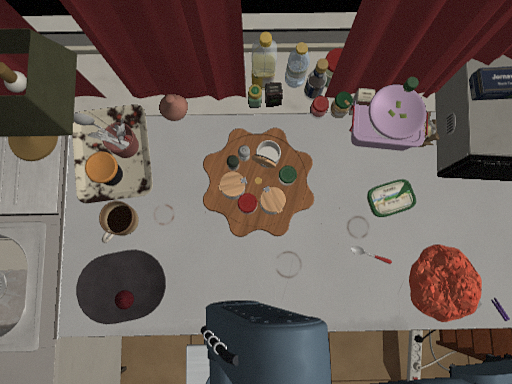

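The top view shows the lazy susan centred near pixel (259,183). The open canister is near (268,152), so it stands at the back. Next I measure both.

```bash
python3 - <<'E'
from h import *
z=np.load('pics/top0.npz'); p,d=z['p'],z['d']
cal=dict(intrinsics=z['K'],origin=z['o'],attitude=z['R'])
P=pts(d,cal)
print('table z',np.median(P[230:260,150:190,2]))
m=(abs(P[...,2]-.046)<.012)
m=m.astype(np.uint8); n,l,s,c=cv2.connectedComponentsWithStats(m)
lab=l[225,265] if l[225,265] else 0
print(s[lab],c[lab])
mm=(l==lab).astype(np.uint8)
cs,_=cv2.findContours(mm,cv2.RETR_EXTERNAL,cv2.CHAIN_APPROX_NONE)
cn=max(cs,key=cv2.contourArea)[:,0]
Q=np.array([P[v,u] for u,v in cn])
print(np.median(Q[:,2]))
# ray cast to z=.044
K=z['K'];from scipy.spatial.transform import Rotation as Ro
A=z['R'];R=Ro.from_quat(np.r_[A[1:],A[0]]).as_matrix()
def cast(u,v,h):
    r=np.stack([(u-K[0,2])/K[0,0],-(v-K[1,2])/K[1,1],-np.ones_like(u*1.)],-1)@R.T
    return z['o']+r*((h-z['o'][2])/r[...,2])[...,None]
X=cast(cn[:,0]*1.,cn[:,1]*1.,.044)[:,:2]
from scipy.optimize import least_squares
def rim(t): # polar radius of petal union
    dt=(t+np.pi/8)%(np.pi/4)-np.pi/8
    return np.maximum(.148,.146*np.cos(dt)+np.sqrt(np.maximum(.034**2-(.146*np.sin(dt))**2,0)))
def f(q):
    D=X-q[:2]; return np.hypot(*D.T)-rim(np.arctan2(D[:,1],D[:,0])-q[2])
best=min((least_squares(f,[*X.mean(0),a],loss='soft_l1',f_scale=.004) for a in np.linspace(0,.785,6)),key=lambda r:r.cost)
print('axis',best.x[:2],'petal phase deg',np.rad2deg(best.x[2]),np.abs(best.fun).mean())
ax=best.x[:2]
# jars: white canister etc
up=(P[...,2]>.09)&(np.hypot(P[...,0]-ax[0],P[...,1]-ax[1])<.15)
n,l,s,c=cv2.connectedComponentsWithStats(up.astype(np.uint8))
for i in range(1,n):
    if s[i,4]>15:
        q=P[l==i]; mu=q.mean(0); e=mu[:2]-ax; print(s[i],mu.round(3),'zmax',q[:,2].max().round(3),'rel r %.3f ang %.1f'%(np.hypot(*e),np.rad2deg(np.arctan2(e[1],e[0]))))
im=cv2.resize(p[110:260,180:340,::-1],None,fx=5,fy=4.9,interpolation=cv2.INTER_CUBIC)[:600,:800]; im=cv2.resize(im,(640,600)); cv2.imwrite('pics/crop0.png',im)
E
```

```text
table z 0.0004239056372383754
[ 203  128  111  109 6191] [258.09013084 182.43337102]
0.04323423482518918
axis [ 0.63335194 -0.06202878] petal phase deg 22.530770529746775 0.0023431744799968833
[252 140  29  28 298] [ 0.684 -0.084  0.139] zmax 0.19 rel r 0.055 ang -23.2
[238 145  12  13 120] [ 0.709 -0.02   0.109] zmax 0.117 rel r 0.087 ang 28.9
[227 155  12  12 121] [0.68  0.013 0.109] zmax 0.118 rel r 0.088 ang 58.4
[278 165  19  20 275] [ 0.635 -0.146  0.113] zmax 0.122 rel r 0.084 ang -88.6
[218 171  40  43 894] [ 0.588 -0.002  0.114] zmax 0.127 rel r 0.075 ang 126.8
[260 185  26  28 557] [ 0.563 -0.1    0.113] zmax 0.12 rel r 0.080 ang -151.6
```

View pics/crop0.png

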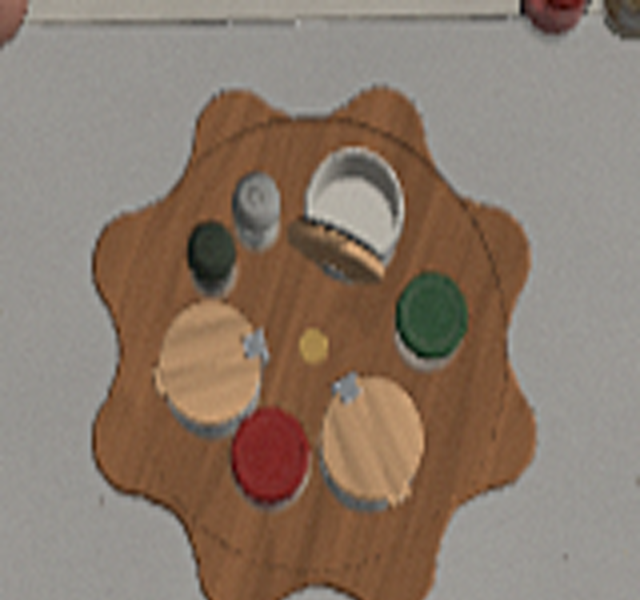

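The open canister's petal is at about -22.5° from the axis, so I'll turn the susan clockwise by about 157.5°. I'll push with the shut fingers in the -45° gap and make one arc round the front. The next script works out the numbers.

```bash
cat >> h.py <<'E'
from scipy.spatial.transform import Rotation as Ro
def rel(targets,verbose=True,base=None):
    """targets: list of (x,y,z,yawdeg of tool x) -> rows from present pose"""
    o=get_obs(); q=o['eef_rot']; R=Ro.from_quat(np.r_[q[1:],q[0]]).as_matrix()
    p=o['eef_pos']; yaw=np.degrees(np.arctan2(R[1,0],R[0,0]))
    print('pose',p.round(4),'yaw %.2f tilt %.4f'%(yaw,R[2,2]),'t',o['time_s'].__round__(2),'F',o['wrist_force'].round(2))
    for x,y,z,w in targets:
        d=R.T@(np.array([x,y,z])-p); t=-((w-yaw+180)%360-180)
        print('{"tx":%.3f,"ty":%.3f,"tz":%.3f,"turn":%.1f}'%(*d,t),end=',')
    print()
E
python3 - <<'E'
from h import *
z=np.load('pics/top0.npz'); cal=dict(intrinsics=z['K'],origin=z['o'],attitude=z['R'])
P=pts(z['d'],cal)
m=(P[...,2]>.1)&(P[...,2]<.9)&(abs(P[...,1]+.15)<.2)&(P[...,0]>.5)&(P[...,0]<1)
import collections
for x in np.arange(.55,1,.05):
    k=m&(abs(P[...,0]-x)<.025)
    if k.any(): print(x.round(2),P[k][:,2].max().round(2),P[k][:,1].min().round(2),P[k][:,1].max().round(2))
a=np.radians(-45); A=np.array([.633,-.062])
x,y=A+.168*np.array([np.cos(a),np.sin(a)])
rel([(x,y,.231,45),(x,y,.03,45)])
E
```

```text
0.55 0.13 -0.14 -0.0
0.6 0.12 -0.17 0.05
0.65 0.19 -0.17 0.05
0.7 0.18 -0.13 0.03
0.75 0.11 -0.35 -0.01
0.8 0.11 -0.35 -0.34
0.85 0.11 -0.35 -0.3
0.9 0.54 -0.35 0.05
0.95 0.28 -0.3 -0.03
pose [ 0.131  -0.5594  0.2305] yaw -76.84 tilt -1.0000 t 0.1 F [0.85 0.31 0.38]
{"tx":-0.227,"ty":-0.691,"tz":0.000,"turn":-121.8},{"tx":-0.227,"ty":-0.691,"tz":0.201,"turn":-121.8},
```

Call:
move_arm([
  {"tx": -0.02,"ty": -0.02,"tz": 0,"turn": -6},
  {"tx": -0.227,"ty": -0.691,"tz": 0,"turn": -122},
  {"tx": -0.227,"ty": -0.691,"tz": 0,"turn": -122},
  {"tx": -0.227,"ty": -0.691,"tz": 0,"turn": -122},
  {"tx": -0.227,"ty": -0.691,"tz": 0,"turn": -122},
  {"tx": -0.227,"ty": -0.691,"tz": 0,"turn": -122},
  {"tx": -0.227,"ty": -0.691,"tz": 0,"turn": -122},
  {"tx": -0.227,"ty": -0.691,"tz": 0,"turn": -122},
  {"tx": -0.227,"ty": -0.691,"tz": 0,"turn": -122},
  {"tx": -0.227,"ty": -0.691,"tz": 0,"turn": -122},
  {"tx": -0.227,"ty": -0.691,"tz": 0,"turn": -122},
  {"tx": -0.227,"ty": -0.691,"tz": 0,"turn": -122},
  {"tx": -0.227,"ty": -0.691,"tz": 0,"turn": -122},
  {"tx": -0.227,"ty": -0.691,"tz": 0,"turn": -122},
  {"tx": -0.227,"ty": -0.691,"tz": 0,"turn": -122},
  {"tx": -0.227,"ty": -0.691,"tz": 0,"turn": -122},
  {"tx": -0.227,"ty": -0.691,"tz": 0,"turn": -122},
  {"tx": -0.227,"ty": -0.691,"tz": 0,"turn": -122},
  {"tx": -0.227,"ty": -0.691,"tz": 0,"turn": -122},
  {"tx": -0.227,"ty": -0.691,"tz": 0,"turn": -122},
], gripper=0)

```text
time_s: 1.77
eef_pos: [0.7528, -0.1793, 0.2288]
eef_rot: [-0.001, 0.923, 0.385, -0.001]
wrist_force: [0.3, -1.1, -0.1]
opening: -0.001
```

```bash
python3 - <<'E'
from h import *
snap('wrist','w1'); snap('scene','s1')
rel([(.752,-.181,.231,45),(.752,-.181,.03,45)]); print(get_obs()['opening'],get_obs()['q'].round(2))
E
```

```text
pose [ 0.7514 -0.1817  0.2303] yaw 45.14 tilt -1.0000 t 1.87 F [-0.84 -0.81 -0.34]
{"tx":0.001,"ty":-0.000,"tz":-0.001,"turn":0.1},{"tx":0.001,"ty":0.000,"tz":0.200,"turn":0.1},
-0.0009766965111394157 [-0.39  0.63  1.01 -0.    1.51 -1.18]
```

View pics/w1.png

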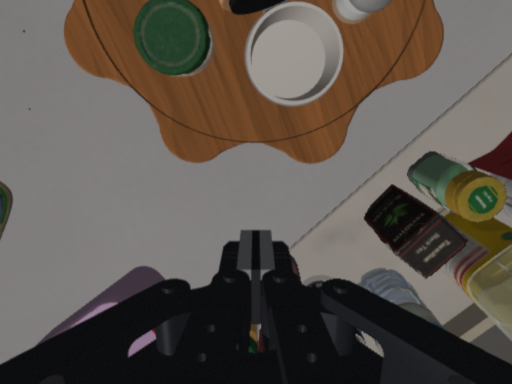

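View pics/s1.png

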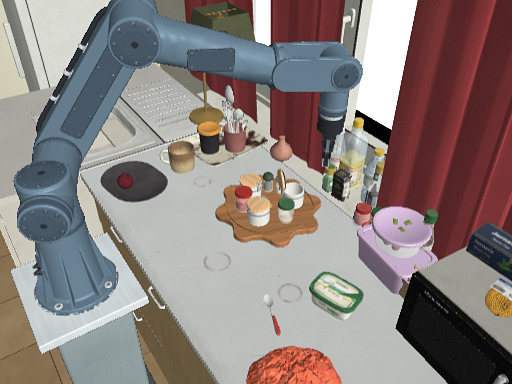

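The wrist view shows the gap to be entered at about (255,140), with petals on either side at (195,140) and (320,135). There are bottles to the lower right. I check the clearance before going down.

```bash
python3 - <<'E'
from h import *
z=np.load('pics/w1.npz'); cal=dict(intrinsics=z['K'],origin=z['o'],attitude=z['R'])
P=pts(z['d'],cal); d=z['d']
t=np.array([.752,-.181])
r=np.hypot(*(P[...,:2]-t).T).T
v=(d>.15)
for lo,hi in [(.015,.06),(.06,.1),(.1,.2),(.2,.5)]:
    m=v&(P[...,2]>lo)&(P[...,2]<hi)
    k=np.argmin(np.where(m,r,9)); print(lo,r.flat[k],P.reshape(-1,3)[k].round(3),np.unravel_index(k,r.shape))
# open canister top rim centre, white pixels
p=z['p'].astype(int); m=(p.min(-1)>150)&(p.max(-1)-p.min(-1)<25)&(P[...,2]>.085)&(P[...,2]<.115)&(np.hypot(P[...,0]-.633,P[...,1]+.062)<.14)
c=P[m][:,:2]; (cx,cy),rr=cv2.minEnclosingCircle(c.astype(np.float32)); e=np.array([cx-.633,cy+.062]); print(cx,cy,rr,np.hypot(*e),np.degrees(np.arctan2(e[1],e[0])))
# rim re-fit with wrist
m=((P[...,2]>.034)&(P[...,2]<.056)&v).astype(np.uint8); print(P[m>0][:,2].mean())
E
```

```text
0.015 0.019258279655459676 [ 0.743 -0.164  0.039] (np.int64(142), np.int64(260))
0.06 0.06051587258568164 [ 0.726 -0.127  0.093] (np.int64(104), np.int64(280))
0.1 0.061635044980449555 [ 0.723 -0.127  0.1  ] (np.int64(102), np.int64(278))
0.2 0.00996848479579203 [ 0.746 -0.173  0.23 ] (np.int64(230), np.int64(256))
0.7116847038269043 -0.03895363211631775 0.002698836848139763 0.0819903511942574 16.325051678225947
0.04382867895170387
```

Call:
move_arm([
  {"tx": 0.001,"ty": 0,"tz": 0.03},
  {"tx": 0.001,"ty": 0,"tz": 0.06},
  {"tx": 0.001,"ty": 0,"tz": 0.09},
  {"tx": 0.001,"ty": 0,"tz": 0.12},
  {"tx": 0.001,"ty": 0,"tz": 0.145},
  {"tx": 0.001,"ty": 0,"tz": 0.165},
  {"tx": 0.001,"ty": 0,"tz": 0.18},
  {"tx": 0.001,"ty": 0,"tz": 0.19},
  {"tx": 0.001,"ty": 0,"tz": 0.198},
  {"tx": 0.001,"ty": 0,"tz": 0.2},
  {"tx": 0.001,"ty": 0,"tz": 0.2},
])

```text
validation failed for argument at $.in...
```

```bash
python3 - <<'E'
from h import *
A=np.array([.633,-.062])
def T(a): 
    w=np.radians(a); return (*(A+.168*np.array([np.cos(w),np.sin(w)])),.03,a+90)
rel([T(a) for a in np.linspace(-45,-102,20)[1:]]+[T(-103)])
E
```

```text
pose [ 0.7514 -0.1817  0.2303] yaw 45.14 tilt -1.0000 t 1.87 F [-0.84 -0.81 -0.34]
{"tx":-0.008,"ty":-0.000,"tz":0.200,"turn":3.1},{"tx":-0.016,"ty":-0.001,"tz":0.200,"turn":6.1},{"tx":-0.025,"ty":-0.002,"tz":0.200,"turn":9.1},{"tx":-0.034,"ty":-0.004,"tz":0.200,"turn":12.1},{"tx":-0.042,"ty":-0.006,"tz":0.200,"turn":15.1},{"tx":-0.051,"ty":-0.008,"tz":0.200,"turn":18.1},{"tx":-0.059,"ty":-0.011,"tz":0.200,"turn":21.1},{"tx":-0.067,"ty":-0.015,"tz":0.200,"turn":24.1},{"tx":-0.075,"ty":-0.019,"tz":0.200,"turn":27.1},{"tx":-0.083,"ty":-0.023,"tz":0.200,"turn":30.1},{"tx":-0.090,"ty":-0.027,"tz":0.200,"turn":33.1},{"tx":-0.098,"ty":-0.032,"tz":0.200,"turn":36.1},{"tx":-0.105,"ty":-0.038,"tz":0.200,"turn":39.1},{"tx":-0.111,"ty":-0.044,"tz":0.200,"turn":42.1},{"tx":-0.118,"ty":-0.050,"tz":0.201,"turn":45.1},{"tx":-0.124,"ty":-0.056,"tz":0.201,"turn":48.1},{"tx":-0.129,"ty":-0.063,"tz":0.201,"turn":51.1},{"tx":-0.135,"ty":-0.070,"tz":0.201,"turn":54.1},{"tx":-0.140,"ty":-0.077,"tz":0.201,"turn":57.1},{"tx":-0.141,"ty":-0.079,"tz":0.201,"turn":58.1},
```

Call:
move_arm([
  {"tx": 0.001,"ty": 0,"tz": 0.03,"turn": 0},
  {"tx": 0.001,"ty": 0,"tz": 0.06,"turn": 0},
  {"tx": 0.001,"ty": 0,"tz": 0.09,"turn": 0},
  {"tx": 0.001,"ty": 0,"tz": 0.12,"turn": 0},
  {"tx": 0.001,"ty": 0,"tz": 0.145,"turn": 0},
  {"tx": 0.001,"ty": 0,"tz": 0.165,"turn": 0},
  {"tx": 0.001,"ty": 0,"tz": 0.18,"turn": 0},
  {"tx": 0.001,"ty": 0,"tz": 0.19,"turn": 0},
  {"tx": 0.001,"ty": 0,"tz": 0.198,"turn": 0},
  {"tx": 0.001,"ty": 0,"tz": 0.2,"turn": 0},
  {"tx": 0.001,"ty": 0,"tz": 0.2,"turn": 0},
])

```text
time_s: 2.78
eef_pos: [0.753, -0.1811, 0.0317]
eef_rot: [0.0, 0.923, 0.384, 0.0]
wrist_force: [0.5, 0.4, -0.4]
opening: 0.001
```

Call:
move_arm([
  {"tx": -0.008,"ty": 0,"tz": 0.001,"turn": 3},
  {"tx": -0.017,"ty": -0.001,"tz": 0.001,"turn": 6},
  {"tx": -0.026,"ty": -0.002,"tz": 0.001,"turn": 9},
  {"tx": -0.035,"ty": -0.004,"tz": 0.001,"turn": 12},
  {"tx": -0.043,"ty": -0.006,"tz": 0.001,"turn": 15},
  {"tx": -0.052,"ty": -0.008,"tz": 0.001,"turn": 18},
  {"tx": -0.06,"ty": -0.011,"tz": 0.001,"turn": 21},
  {"tx": -0.068,"ty": -0.015,"tz": 0.001,"turn": 24},
  {"tx": -0.076,"ty": -0.018,"tz": 0.001,"turn": 27},
  {"tx": -0.084,"ty": -0.023,"tz": 0.001,"turn": 30},
  {"tx": -0.091,"ty": -0.027,"tz": 0.001,"turn": 33},
  {"tx": -0.099,"ty": -0.032,"tz": 0.001,"turn": 36},
  {"tx": -0.106,"ty": -0.037,"tz": 0.001,"turn": 39},
  {"tx": -0.112,"ty": -0.043,"tz": 0.001,"turn": 42},
  {"tx": -0.119,"ty": -0.049,"tz": 0.001,"turn": 45},
  {"tx": -0.125,"ty": -0.056,"tz": 0.001,"turn": 48},
  {"tx": -0.131,"ty": -0.062,"tz": 0.001,"turn": 51},
  {"tx": -0.136,"ty": -0.069,"tz": 0.001,"turn": 54},
  {"tx": -0.141,"ty": -0.077,"tz": 0.001,"turn": 57},
  {"tx": -0.143,"ty": -0.079,"tz": 0.001,"turn": 58},
])

```text
time_s: 4.45
eef_pos: [0.5964, -0.2272, 0.0323]
eef_rot: [0.001, 0.994, -0.113, 0.001]
wrist_force: [-0.2, 0.4, 0.1]
opening: -0.002
```

```bash
python3 - <<'E'
from h import *
snap('top','t2'); snap('scene','s2')
A=np.array([.633,-.062])
def T(a): 
    w=np.radians(a); return (*(A+.168*np.array([np.cos(w),np.sin(w)])),.03,a+90)
rel([T(a) for a in np.arange(-103,-164,-3)[1:]])
E
```

```text
pose [ 0.5965 -0.2268  0.0317] yaw -12.81 tilt -1.0000 t 4.55 F [ 0.88  0.32 -0.46]
{"tx":-0.010,"ty":-0.001,"tz":0.002,"turn":3.2},{"tx":-0.019,"ty":-0.002,"tz":0.002,"turn":6.2},{"tx":-0.028,"ty":-0.003,"tz":0.002,"turn":9.2},{"tx":-0.036,"ty":-0.005,"tz":0.002,"turn":12.2},{"tx":-0.045,"ty":-0.007,"tz":0.002,"turn":15.2},{"tx":-0.053,"ty":-0.009,"tz":0.002,"turn":18.2},{"tx":-0.062,"ty":-0.012,"tz":0.002,"turn":21.2},{"tx":-0.070,"ty":-0.016,"tz":0.002,"turn":24.2},{"tx":-0.078,"ty":-0.019,"tz":0.002,"turn":27.2},{"tx":-0.085,"ty":-0.024,"tz":0.002,"turn":30.2},{"tx":-0.093,"ty":-0.028,"tz":0.002,"turn":33.2},{"tx":-0.100,"ty":-0.033,"tz":0.001,"turn":36.2},{"tx":-0.107,"ty":-0.039,"tz":0.001,"turn":39.2},{"tx":-0.114,"ty":-0.044,"tz":0.001,"turn":42.2},{"tx":-0.120,"ty":-0.050,"tz":0.001,"turn":45.2},{"tx":-0.126,"ty":-0.057,"tz":0.001,"turn":48.2},{"tx":-0.132,"ty":-0.064,"tz":0.001,"turn":51.2},{"tx":-0.137,"ty":-0.071,"tz":0.001,"turn":54.2},{"tx":-0.142,"ty":-0.078,"tz":0.001,"turn":57.2},{"tx":-0.147,"ty":-0.085,"tz":0.001,"turn":60.2},
```

View pics/t2.png

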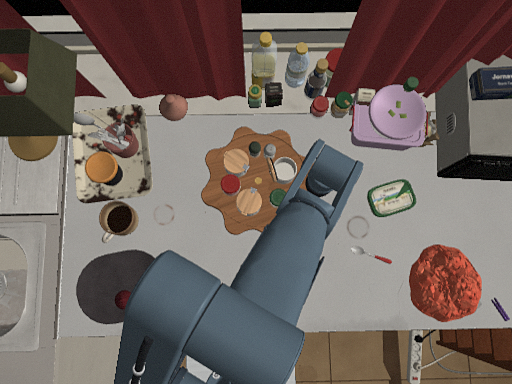

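View pics/s2.png

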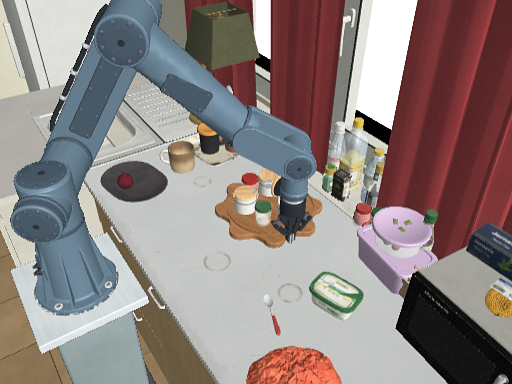

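The susan is turning clockwise, and the open canister is now at about (286,168). I carry on.

Call:
move_arm([
  {"tx": -0.01,"ty": -0.001,"tz": 0.002,"turn": 3},
  {"tx": -0.019,"ty": -0.002,"tz": 0.002,"turn": 6},
  {"tx": -0.028,"ty": -0.003,"tz": 0.002,"turn": 9},
  {"tx": -0.036,"ty": -0.005,"tz": 0.002,"turn": 12},
  {"tx": -0.045,"ty": -0.007,"tz": 0.002,"turn": 15},
  {"tx": -0.053,"ty": -0.009,"tz": 0.002,"turn": 18},
  {"tx": -0.062,"ty": -0.012,"tz": 0.002,"turn": 21},
  {"tx": -0.07,"ty": -0.016,"tz": 0.002,"turn": 24},
  {"tx": -0.078,"ty": -0.019,"tz": 0.002,"turn": 27},
  {"tx": -0.085,"ty": -0.024,"tz": 0.002,"turn": 30},
  {"tx": -0.093,"ty": -0.028,"tz": 0.002,"turn": 33},
  {"tx": -0.1,"ty": -0.033,"tz": 0.001,"turn": 36},
  {"tx": -0.107,"ty": -0.039,"tz": 0.001,"turn": 39},
  {"tx": -0.114,"ty": -0.044,"tz": 0.001,"turn": 42},
  {"tx": -0.12,"ty": -0.05,"tz": 0.001,"turn": 45},
  {"tx": -0.126,"ty": -0.057,"tz": 0.001,"turn": 48},
  {"tx": -0.132,"ty": -0.064,"tz": 0.001,"turn": 51},
  {"tx": -0.137,"ty": -0.071,"tz": 0.001,"turn": 54},
  {"tx": -0.142,"ty": -0.078,"tz": 0.001,"turn": 57},
  {"tx": -0.147,"ty": -0.085,"tz": 0.001,"turn": 60},
])

```text
time_s: 6.22
eef_pos: [0.4725, -0.1111, 0.03]
eef_rot: [-0.0, 0.804, -0.594, 0.001]
wrist_force: [0.1, -1.6, -0.3]
opening: 0.002
```

```bash
python3 - <<'E'
from h import *
snap('scene','s3'); snap('wrist','w3')
A=np.array([.633,-.062])
def T(a): 
    w=np.radians(a); return (*(A+.168*np.array([np.cos(w),np.sin(w)])),.03,a+90)
rel([T(a) for a in np.arange(-163,-206,-3)[1:]]+[T(-205),T(-206)])
E
```

```text
pose [ 0.4718 -0.1102  0.0297] yaw -72.73 tilt -1.0000 t 6.32 F [ 0.42 -0.03 -0.57]
{"tx":-0.008,"ty":-0.000,"tz":-0.000,"turn":3.3},{"tx":-0.016,"ty":-0.001,"tz":-0.000,"turn":6.3},{"tx":-0.025,"ty":-0.002,"tz":-0.000,"turn":9.3},{"tx":-0.034,"ty":-0.004,"tz":-0.000,"turn":12.3},{"tx":-0.042,"ty":-0.006,"tz":-0.000,"turn":15.3},{"tx":-0.051,"ty":-0.009,"tz":-0.000,"turn":18.3},{"tx":-0.059,"ty":-0.012,"tz":-0.000,"turn":21.3},{"tx":-0.067,"ty":-0.015,"tz":-0.000,"turn":24.3},{"tx":-0.075,"ty":-0.019,"tz":-0.000,"turn":27.3},{"tx":-0.083,"ty":-0.023,"tz":-0.000,"turn":30.3},{"tx":-0.090,"ty":-0.028,"tz":-0.000,"turn":33.3},{"tx":-0.098,"ty":-0.033,"tz":-0.000,"turn":36.3},{"tx":-0.104,"ty":-0.038,"tz":-0.000,"turn":39.3},{"tx":-0.111,"ty":-0.044,"tz":-0.000,"turn":42.3},{"tx":-0.111,"ty":-0.044,"tz":-0.000,"turn":42.3},{"tx":-0.113,"ty":-0.046,"tz":-0.000,"turn":43.3},
```

View pics/w3.png

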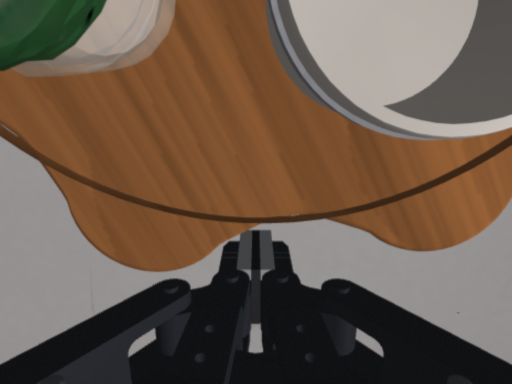

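View pics/s3.png

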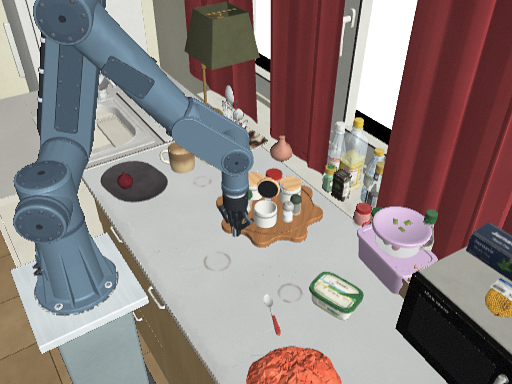

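Both views look right: the left petal touches the finger near (225,235). I go on 36°, slowing at the end, then measure.

Call:
move_arm([
  {"tx": -0.008,"ty": 0,"tz": 0,"turn": 3},
  {"tx": -0.016,"ty": -0.001,"tz": 0,"turn": 6},
  {"tx": -0.025,"ty": -0.002,"tz": 0,"turn": 9},
  {"tx": -0.034,"ty": -0.004,"tz": 0,"turn": 12},
  {"tx": -0.042,"ty": -0.006,"tz": 0,"turn": 15},
  {"tx": -0.051,"ty": -0.009,"tz": 0,"turn": 18},
  {"tx": -0.059,"ty": -0.012,"tz": 0,"turn": 21},
  {"tx": -0.067,"ty": -0.015,"tz": 0,"turn": 24},
  {"tx": -0.075,"ty": -0.019,"tz": 0,"turn": 27},
  {"tx": -0.083,"ty": -0.023,"tz": 0,"turn": 30},
  {"tx": -0.088,"ty": -0.026,"tz": 0,"turn": 32},
  {"tx": -0.093,"ty": -0.0295,"tz": 0,"turn": 34},
  {"tx": -0.0955,"ty": -0.031,"tz": 0,"turn": 35},
  {"tx": -0.098,"ty": -0.033,"tz": 0,"turn": 36},
  {"tx": -0.098,"ty": -0.033,"tz": 0,"turn": 36},
])

```text
time_s: 7.57
eef_pos: [0.4748, -0.0075, 0.0295]
eef_rot: [0.0, -0.582, 0.813, -0.0]
wrist_force: [-0.4, 0.6, -0.6]
opening: 0.0
```

```bash
python3 - <<'E'
from h import *
rel([])
snap('wrist','w4'); snap('top','t4');snap('scene','s4')
E
```

```text
pose [ 0.4748 -0.0075  0.0295] yaw -108.79 tilt -1.0000 t 7.57 F [-0.37  0.61 -0.63]
```

View pics/t4.png

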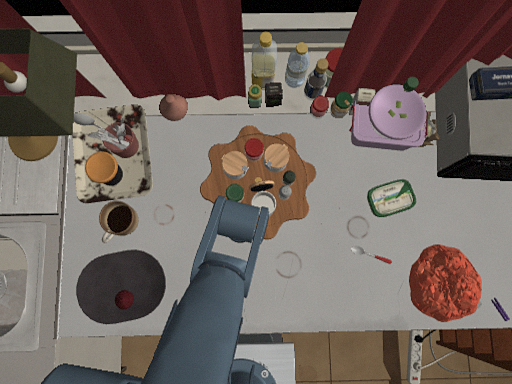

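View pics/s4.png

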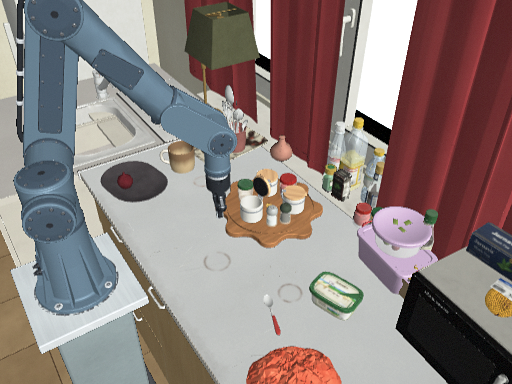

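View pics/w4.png

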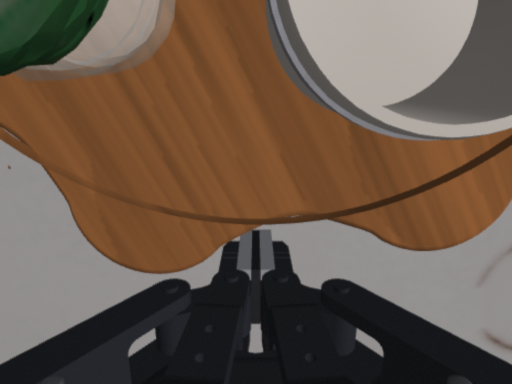

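The canister is nearly at the front, at about (263,203) in the top view. I measure the petal phase from the visible part of the rim.

```bash
cat > ph.py <<'E'
from h import *
from scipy.optimize import least_squares
def rim(t):
    dt=(t+np.pi/8)%(np.pi/4)-np.pi/8
    return np.maximum(.148,.146*np.cos(dt)+np.sqrt(np.maximum(.034**2-(.146*np.sin(dt))**2,0)))
def phase(fn,A=None):
    z=np.load('pics/%s.npz'%fn); cal=dict(intrinsics=z['K'],origin=z['o'],attitude=z['R'])
    P=pts(z['d'],cal); K=z['K']; R=Ro.from_quat(np.r_[z['R'][1:],z['R'][0]]).as_matrix()
    c=P[...,2]; near=np.hypot(P[...,0]-.633,P[...,1]+.062)<.22
    m=(abs(c-.046)<.012)&near
    tab=(c<.02)
    # outer edge pixels: susan pixel with a table neighbour
    e=m&(cv2.dilate(tab.astype(np.uint8),np.ones((3,3)))>0)&(np.hypot(P[...,0]-.633,P[...,1]+.062)>.125)
    v,u=np.nonzero(e)
    r=np.stack([(u-K[0,2])/K[0,0],-(v-K[1,2])/K[1,1],-np.ones(len(u))],-1)@R.T
    X=(z['o']+r*((.044-z['o'][2])/r[:,2])[:,None])[:,:2]
    def f(q):
        D=X-(q[1:] if A is None else A); return np.hypot(*D.T)-rim(np.arctan2(D[:,1],D[:,0])-q[0])
    best=min((least_squares(f,[a,.633,-.062] if A is None else [a],loss='soft_l1',f_scale=.003) for a in np.linspace(0,.785,8)),key=lambda s:s.cost)
    return np.degrees(best.x[0])%45,best.x[1:],np.abs(best.fun).mean(),len(X)
E
python3 - <<'E'
from ph import *
for f in ['top0','t4']: print(f,phase(f),phase(f,np.array([.633,-.062])))
E
```

```text
top0 (np.float64(22.463433805013143), array([ 0.63297846, -0.0619629 ]), np.float64(0.002594036077707828), 462) (np.float64(22.464479911813648), array([], dtype=float64), np.float64(0.002595107750347468), 462)
t4 (np.float64(9.090759121138268), array([ 0.63289645, -0.0617253 ]), np.float64(0.0026787313775626003), 381) (np.float64(9.107595353157066), array([], dtype=float64), np.float64(0.002684421862453257), 381)
```

The susan stands 9.1° short of straight, so I push it 9° more.

```bash
python3 - <<'E'
from h import *
A=np.array([.633,-.062])
def T(a): 
    w=np.radians(a); return (*(A+.168*np.array([np.cos(w),np.sin(w)])),.03,a+90)
rel([T(-199),T(-201),T(-203),T(-205),T(-207),T(-208)])
E
```

```text
pose [ 0.4743 -0.0077  0.0293] yaw -108.78 tilt -1.0000 t 7.72 F [ 0.34 -0.36 -0.89]
{"tx":-0.000,"ty":0.000,"tz":-0.001,"turn":0.2},{"tx":-0.006,"ty":0.000,"tz":-0.001,"turn":2.2},{"tx":-0.012,"ty":-0.000,"tz":-0.001,"turn":4.2},{"tx":-0.018,"ty":-0.001,"tz":-0.001,"turn":6.2},{"tx":-0.024,"ty":-0.001,"tz":-0.001,"turn":8.2},{"tx":-0.027,"ty":-0.002,"tz":-0.001,"turn":9.2},
```

Then I back off 5 mm along the arc and rise.

Call:
move_arm([
  {"tx": -0.003,"ty": 0,"tz": 0,"turn": 1},
  {"tx": -0.006,"ty": 0,"tz": 0,"turn": 2},
  {"tx": -0.012,"ty": 0,"tz": 0,"turn": 4},
  {"tx": -0.018,"ty": -0.001,"tz": 0,"turn": 6},
  {"tx": -0.022,"ty": -0.001,"tz": 0,"turn": 7.5},
  {"tx": -0.025,"ty": -0.0015,"tz": 0,"turn": 8.5},
  {"tx": -0.027,"ty": -0.002,"tz": 0,"turn": 9.2},
  {"tx": -0.027,"ty": -0.002,"tz": 0,"turn": 9.2},
  {"tx": -0.027,"ty": -0.002,"tz": 0,"turn": 9.2},
  {"tx": -0.021,"ty": -0.003,"tz": 0,"turn": 9.2},
  {"tx": -0.02,"ty": -0.006,"tz": 0,"turn": 9.2},
  {"tx": -0.02,"ty": -0.008,"tz": -0.01,"turn": 9.2},
  {"tx": -0.02,"ty": -0.01,"tz": -0.04,"turn": 9.2},
  {"tx": -0.02,"ty": -0.01,"tz": -0.08,"turn": 9.2},
  {"tx": -0.02,"ty": -0.01,"tz": -0.12,"turn": 9.2},
  {"tx": -0.02,"ty": -0.01,"tz": -0.16,"turn": 9.2},
  {"tx": -0.02,"ty": -0.01,"tz": -0.2,"turn": 9.2},
  {"tx": -0.02,"ty": -0.01,"tz": -0.23,"turn": 9.2},
  {"tx": -0.02,"ty": -0.01,"tz": -0.24,"turn": 9.2},
  {"tx": -0.02,"ty": -0.01,"tz": -0.24,"turn": 9.2},
])

```text
time_s: 9.38
eef_pos: [0.492, 0.0075, 0.2737]
eef_rot: [0.003, -0.515, 0.857, -0.003]
wrist_force: [0.3, 0.2, 0.6]
opening: -0.001
```

```bash
python3 - <<'E'
from ph import *
snap('top','t5'); snap('scene','s5'); snap('wrist','w5')
print(phase('t5',np.array([.633,-.062]))); rel([])
E
```

```text
(np.float64(0.5817700210993091), array([], dtype=float64), np.float64(0.0024547911987052662), 356)
pose [0.4891 0.0082 0.2676] yaw -118.05 tilt -1.0000 t 9.53 F [-1.01  0.02 -0.58]
```

View pics/w5.png

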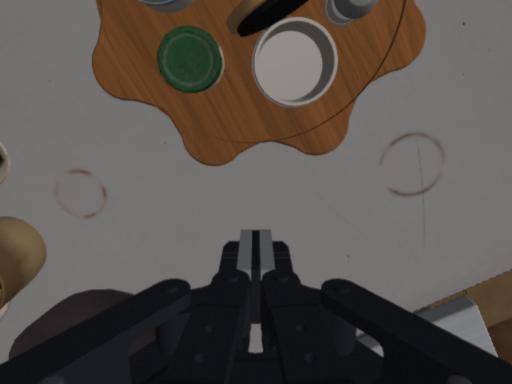

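View pics/s5.png

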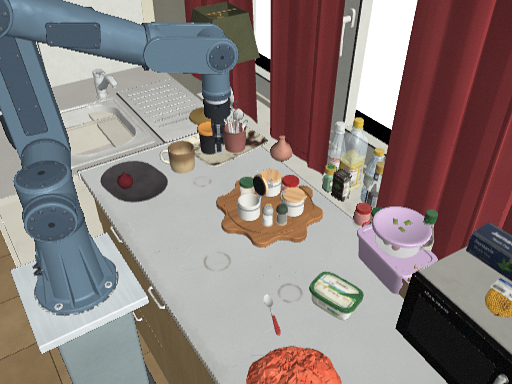

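View pics/t5.png

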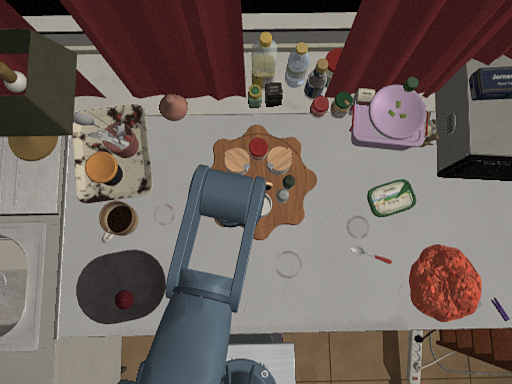

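The phase is now within 1°. The wrist view shows the canister's mouth centred near (295,62). I check its position and measure the lid.

```bash
python3 - <<'E'
from h import *
z=np.load('pics/w5.npz'); cal=dict(intrinsics=z['K'],origin=z['o'],attitude=z['R'])
P=pts(z['d'],cal)
box=np.zeros(P.shape[:2],bool); box[5:115,240:350]=1
m=box&(abs(P[...,2]-.104)<.006)&(np.hypot(P[...,0]-.553,P[...,1]+.062)<.05)
q=P[m][:,:2]
A=np.c_[2*q,np.ones(len(q))]; s=np.linalg.lstsq(A,(q**2).sum(1),rcond=None)[0]
print('rim centre',s[:2],'r',np.sqrt(s[2]+s[:2]@s[:2]),len(q))
for f in ['t5','s5','w5','top0']:
    z=np.load('pics/%s.npz'%f); P=pts(z['d'],dict(intrinsics=z['K'],origin=z['o'],attitude=z['R']))
    m=(P[...,2]>.125)&(P[...,2]<.195)&(np.hypot(P[...,0]-.6,P[...,1]+.062)<.05)
    if m.any(): print(f,m.sum(),P[m].min(0).round(3),P[m].max(0).round(3))
    q=P[m]
    if f in('s5','w5') and len(q)>10:
        for lo in np.arange(.12,.2,.015):
            k=q[(q[:,2]>lo)&(q[:,2]<lo+.015)]
            if len(k): print(lo.round(3),k.min(0).round(3),k.max(0).round(3))
rel([(.66,-.062,.268,-90)])
E
```

```text
rim centre [ 0.55312199 -0.06475601] r 0.033896125384738025 1175
t5 47 [ 0.588 -0.098  0.128] [ 0.603 -0.08   0.181]
s5 223 [ 0.583 -0.106  0.125] [ 0.602 -0.033  0.185]
0.12 [ 0.583 -0.101  0.125] [ 0.596 -0.037  0.135]
0.135 [ 0.584 -0.106  0.135] [ 0.598 -0.034  0.15 ]
0.15 [ 0.583 -0.105  0.15 ] [ 0.598 -0.033  0.165]
0.165 [ 0.585 -0.096  0.165] [ 0.602 -0.041  0.18 ]
0.18 [ 0.593 -0.075  0.181] [ 0.597 -0.058  0.185]
w5 1676 [ 0.588 -0.089  0.125] [ 0.601 -0.028  0.179]
0.12 [ 0.588 -0.089  0.125] [ 0.592 -0.032  0.135]
0.135 [ 0.588 -0.084  0.135] [ 0.6   -0.028  0.15 ]
0.15 [ 0.589 -0.076  0.15 ] [ 0.601 -0.028  0.165]
0.165 [ 0.589 -0.069  0.165] [ 0.601 -0.034  0.179]
pose [0.4891 0.0082 0.2676] yaw -118.05 tilt -1.0000 t 9.53 F [-1.01  0.02 -0.58]
{"tx":-0.018,"ty":-0.184,"tz":-0.001,"turn":-28.0},
```

The canister stands at (0.553, -0.064), straight in front, and the lid is nearly upright at x≈0.59. Next I place the fingertips behind the lid.

Call:
move_arm([
  {"tx": -0.005,"ty": -0.03,"tz": 0,"turn": -5},
  {"tx": -0.008,"ty": -0.065,"tz": 0,"turn": -11},
  {"tx": -0.012,"ty": -0.1,"tz": 0,"turn": -17},
  {"tx": -0.015,"ty": -0.135,"tz": 0,"turn": -23},
  {"tx": -0.018,"ty": -0.165,"tz": 0,"turn": -28},
  {"tx": -0.018,"ty": -0.183,"tz": 0,"turn": -28},
  {"tx": -0.018,"ty": -0.183,"tz": 0,"turn": -28},
  {"tx": -0.018,"ty": -0.183,"tz": 0.03,"turn": -28},
  {"tx": -0.018,"ty": -0.183,"tz": 0.06,"turn": -28},
  {"tx": -0.018,"ty": -0.183,"tz": 0.085,"turn": -28},
  {"tx": -0.018,"ty": -0.183,"tz": 0.1,"turn": -28},
  {"tx": -0.018,"ty": -0.183,"tz": 0.103,"turn": -28},
  {"tx": -0.018,"ty": -0.183,"tz": 0.103,"turn": -28},
])

```text
time_s: 10.62
eef_pos: [0.6578, -0.0613, 0.1631]
eef_rot: [-0.001, -0.707, 0.707, 0.003]
wrist_force: [-0.0, 0.2, 0.0]
opening: -0.001
```

```bash
python3 - <<'E'
from h import *
rel([(.592,-.063,.165,-90)]); snap('scene','s6')
E
```

```text
pose [ 0.6578 -0.0613  0.1631] yaw -90.04 tilt -1.0000 t 10.62 F [-0.01  0.21  0.04]
{"tx":0.002,"ty":0.066,"tz":-0.001,"turn":-0.0},
```

View pics/s6.png

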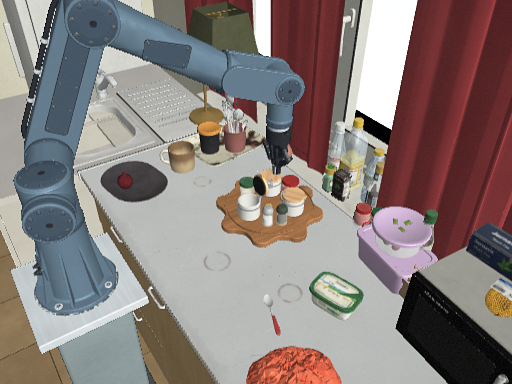

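Call:
move_arm([
  {"tx": 0.001,"ty": 0.02,"tz": -0.004,"turn": 0},
  {"tx": 0.002,"ty": 0.035,"tz": -0.008,"turn": 0},
  {"tx": 0.002,"ty": 0.045,"tz": -0.008,"turn": 0},
  {"tx": 0.002,"ty": 0.055,"tz": -0.008,"turn": 0},
  {"tx": 0.002,"ty": 0.064,"tz": -0.007,"turn": 0},
  {"tx": 0.002,"ty": 0.072,"tz": -0.006,"turn": 0},
  {"tx": 0.002,"ty": 0.08,"tz": -0.003,"turn": 0},
  {"tx": 0.002,"ty": 0.0875,"tz": 0.001,"turn": 0},
  {"tx": 0.002,"ty": 0.095,"tz": 0.006,"turn": 0},
  {"tx": 0.002,"ty": 0.101,"tz": 0.011,"turn": 0},
  {"tx": 0.002,"ty": 0.107,"tz": 0.018,"turn": 0},
  {"tx": 0.002,"ty": 0.111,"tz": 0.0245,"turn": 0},
  {"tx": 0.002,"ty": 0.115,"tz": 0.033,"turn": 0},
  {"tx": 0.002,"ty": 0.118,"tz": 0.038,"turn": 0},
  {"tx": 0.002,"ty": 0.118,"tz": 0.042,"turn": 0},
  {"tx": 0.002,"ty": 0.118,"tz": 0.045,"turn": 0},
  {"tx": 0.002,"ty": 0.118,"tz": 0.047,"turn": 0},
  {"tx": 0.002,"ty": 0.118,"tz": 0.047,"turn": 0},
])

```text
time_s: 12.17
eef_pos: [0.5421, -0.0639, 0.1189]
eef_rot: [-0.0, -0.707, 0.707, 0.0]
wrist_force: [-0.2, -0.4, 0.7]
opening: -0.002
```

```bash
python3 - <<'E'
from h import *
rel([(.538,-.063,.113,-90)]); snap('scene','s7');snap('wrist','w7'); print(get_obs()['wrist_force'])
E
```

```text
pose [ 0.5421 -0.0639  0.1189] yaw -90.03 tilt -1.0000 t 12.17 F [-0.15 -0.37  0.68]
{"tx":-0.001,"ty":0.004,"tz":0.006,"turn":-0.0},
[0.51377073 1.22534391 0.30648204]
```

View pics/s7.png

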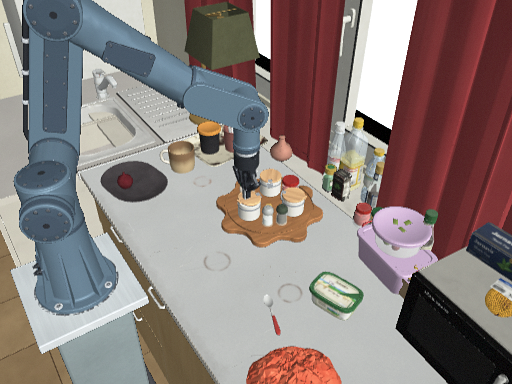

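View pics/w7.png

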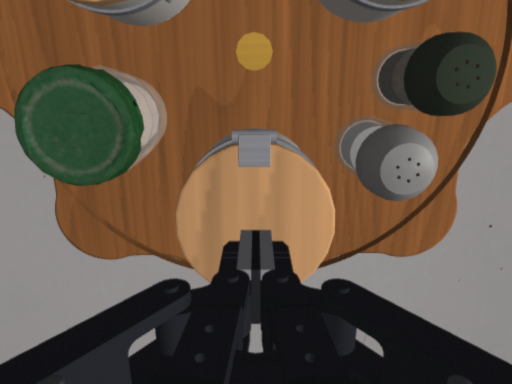

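The lid is almost shut, in the wrist view near (255,215). I press down slowly.

Call:
move_arm([
  {"tx": -0.001,"ty": 0.004,"tz": 0.002,"turn": 0},
  {"tx": -0.001,"ty": 0.004,"tz": 0.004,"turn": 0},
  {"tx": -0.001,"ty": 0.004,"tz": 0.005,"turn": 0},
  {"tx": -0.001,"ty": 0.004,"tz": 0.006,"turn": 0},
  {"tx": -0.001,"ty": 0.004,"tz": 0.006,"turn": 0},
  {"tx": -0.001,"ty": 0.004,"tz": 0.006,"turn": 0},
])

```text
time_s: 12.77
eef_pos: [0.5381, -0.0629, 0.1133]
eef_rot: [0.0, -0.707, 0.707, -0.0]
wrist_force: [0.8, 0.1, 0.4]
opening: 0.004
```

Call:
move_arm([
  {"tx": 0,"ty": 0,"tz": 0.001,"turn": 0},
  {"tx": 0,"ty": 0,"tz": 0.001,"turn": 0},
  {"tx": 0,"ty": 0,"tz": 0.002,"turn": 0},
  {"tx": 0,"ty": 0,"tz": 0.002,"turn": 0},
  {"tx": 0,"ty": 0,"tz": 0.002,"turn": 0},
])

```text
time_s: 13.18
eef_pos: [0.5382, -0.063, 0.1127]
eef_rot: [-0.0, -0.707, 0.707, -0.0]
wrist_force: [-5.6, 1.1, 11.2]
opening: 0.0
```

There is 11 N of upward reaction, so the lid is on its seat. I lift clear and check.

Call:
move_arm([
  {"tx": 0,"ty": 0,"tz": 0.001,"turn": 0},
  {"tx": 0,"ty": 0,"tz": 0.0,"turn": 0},
  {"tx": 0,"ty": 0,"tz": -0.002,"turn": 0},
  {"tx": 0,"ty": 0,"tz": -0.01,"turn": 0},
  {"tx": 0,"ty": 0,"tz": -0.03,"turn": 0},
  {"tx": 0,"ty": 0,"tz": -0.06,"turn": 0},
  {"tx": 0,"ty": 0.02,"tz": -0.09,"turn": 0},
  {"tx": 0,"ty": 0.04,"tz": -0.12,"turn": 0},
  {"tx": 0,"ty": 0.06,"tz": -0.15,"turn": 0},
  {"tx": 0,"ty": 0.07,"tz": -0.16,"turn": 0},
  {"tx": 0,"ty": 0.07,"tz": -0.16,"turn": 0},
  {"tx": 0,"ty": 0.07,"tz": -0.16,"turn": 0},
])

```text
time_s: 14.18
eef_pos: [0.4684, -0.063, 0.2721]
eef_rot: [0.001, -0.707, 0.707, -0.001]
wrist_force: [-0.5, 0.4, -0.6]
opening: 0.001
```

```bash
python3 - <<'E'
from ph import *
rel([]); snap('scene','s8');snap('wrist','w8');snap('top','t8')
print(phase('t8',np.array([.633,-.062])))
for f in ['s8','w8']:
    z=np.load('pics/%s.npz'%f); P=pts(z['d'],dict(intrinsics=z['K'],origin=z['o'],attitude=z['R'])); p=z['p'].astype(int)
    m=(P[...,2]>.1)&(P[...,2]<.2)&(np.hypot(P[...,0]-.553,P[...,1]+.062)<.05)&(p[...,0]-p[...,2]>40)
    q=P[m]; print(f,len(q),q.min(0).round(4),q.max(0).round(4))
    s=np.linalg.lstsq(np.c_[q[:,:2],np.ones(len(q))],q[:,2],rcond=None)[0]; print('slope',s, q.mean(0),'mid',(q.min(0)+q.max(0))/2)
E
```

```text
pose [ 0.4684 -0.063   0.2721] yaw -90.06 tilt -1.0000 t 14.18 F [-0.52  0.42 -0.58]

(np.float64(0.8073761044748478), array([], dtype=float64), np.float64(0.002593719498897851), 353)
s8 286 [ 0.5087 -0.1051  0.1016] [ 0.5843 -0.0299  0.1167]
slope [-0.00472562  0.0025548   0.11164328] [ 0.54687684 -0.06926625  0.10888199] mid [ 0.54649972 -0.06750742  0.10915756]
w8 6331 [ 0.5111 -0.1015  0.1059] [ 0.5949 -0.0287  0.1147]
slope [ 0.00738353 -0.00025473  0.10777948] [ 0.5519454  -0.06512494  0.11187138] mid [ 0.55297055 -0.06509751  0.11029122]
```

View pics/w8.png

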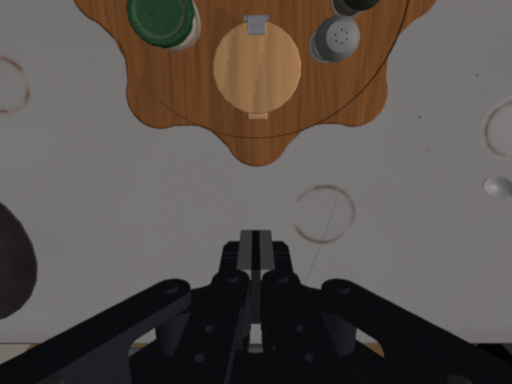

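View pics/s8.png

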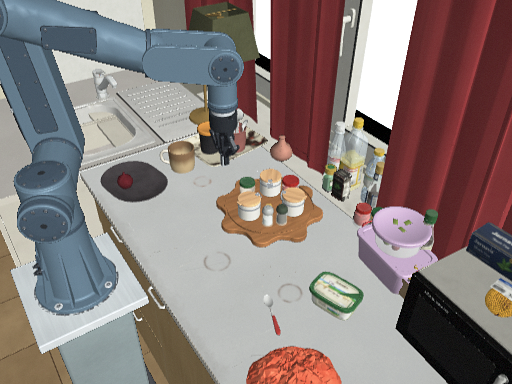

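The lid is flat (slope about 0.007), the canister is at (0.553, -0.065), the susan is at rest and the arm is clear. I hand in.

```bash
python3 -c "
from h import *
print(workorder.hand_in())"
```

```text
the job is handed in; nothing more can be done
None
```

I pushed the lazy susan clockwise by about 158° with the shut fingertips in a rim gap, until the open canister stood straight at the front. Then I pushed its lid shut from behind, pressed it onto its seat (11 N upward reaction) and lifted clear. The job was handed in at about 14 s, and `hand_in` gives no verdict.

What the last checks showed:
- **Position:** the susan is within about 1° of straight. The canister's middle is at (0.553, -0.065), against the axis line at y = -0.062, so about 3 mm off the line and well within 18 mm. Its distance from the axis is still 80 mm.
- **Lid:** it lies flat, with a slope of about 0.007 rad in the wrist view and 0.005 in the scene view. Both are well under 0.06.
- **Surroundings:** the last views show the jars upright in their places on the susan. I did not measure the mug, tub and teaspoon again. The scene view shows them where they were.
- **Disagreement:** the scene view puts the middle of the lid at (0.546, -0.068), about 7 mm nearer the front than the wrist view does. That figure comes from few pixels, including parts of the lid's edge. I trusted the wrist view.

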